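# Pass the pastry tray through the spring gate into the warming bay

### The job

Press the red bar down with one fingertip to hold the orange gate up and, while it is held, push the pastry tray by its green plate with the other fingertip, down the chute, under the gate and fully home against the end stop of the warming bay. Then let the bar go so that the gate shuts behind the food, and finish clear of everything. Do not grasp or lift the tray, never let tray and gate knock together, and leave the other things alone.

Things in the scene. Friction and masses are not known exactly. Their poses are not given: they have to be found in the camera images.
- chute: Fixed open-topped channel, 92 mm wide inside, floor 4 mm thick, blue walls 26 mm high (50 mm past the gate). Origin: on the table, mid-channel, in the gate's plane. +x runs down the chute, the way the tray travels, roughly away from the robot; +y left seen that way; z up. It runs from x = -365 to the end stop at +130 mm; the copper-floored part past the gate is the warming bay.
- gate (a joint): Gate angle, rad: 0 shut, 0.8 open stop. Its hinge line lies along chute x, so the leaf tips up sideways like a barrier arm: the tray cannot push it open. Pressing the red bar on the other side of the hinge lifts the leaf; a spring shuts it when let go. About 4 to 6 N at the bar's middle holds it up. From 0.35 rad on the tray's pan passes beneath; at 0.6 the bar is level.
- gate_hinge (a point): Point of the hinge line in the leaf's plane: chute x = 0, y = -60 mm, 55 mm above the table. An 8 mm tube runs along this line to chute x = -363 mm, on posts 62 mm high at chute x = -40 and -353 mm.
- press_bar (a point): Middle of the top face of the red press bar, a smooth plate 285 mm along the chute (chute x -340 to -55 mm) and 50 mm wide; turns with the gate. Shut, it slopes up away from the chute, this point about 59 mm above the table at chute y = -110 mm. At 0.6 rad it is level, 30 mm above the table, over chute y = -78 to -128 mm; at 0.8 this point is 22 mm high. A fingertip can slide along it.
- gate_foot (a point): Middle of the lower edge of the orange leaf (86 mm wide, 5 mm thick); turns with the gate. Shut, it is 22 mm above the table.
- tray: Loose steel tray of pastries, about 0.5 kg, in the chute before the gate. Origin: centre of the underside of its pan (100 mm along x, 84 mm wide, 24 mm high, food to 26 mm); +x is the front. Behind the pan a strip 24 mm wide, 8 mm high, which fits below the shut gate, leads to an upright green push plate. Fully home (front on the end stop) the origin is at chute x = +80 mm.
- push_plate (a point): Centre of the rear face of the green push plate (80 mm wide, 65 mm high, 6 mm thick), 170 mm behind the tray's origin, 32 mm above its underside; axes as the tray's. Push here towards +x.
- can: Bystander: steel can, green label, 68 mm across, 85 mm tall; origin at its underside. Leave alone.
- bun_a: Bystander: white dough bun, 66 mm across, 36 mm tall; origin at its underside. Leave alone.
- bun_b: Bystander: white dough bun, 66 mm across, 36 mm tall; origin at its underside. Leave alone.
- cup: Bystander: steel cup, 64 mm across, 75 mm tall; origin at its underside. Leave alone.
- bowl: Bystander: steel bowl, 150 mm across, 55 mm tall; origin at its underside. Leave alone.
- jar: Bystander: white jar, 90 mm across, 130 mm tall; origin at its underside. Leave alone.
- turner: Bystander: metal turner lying flat; origin at its underside. Leave alone.
Not all that is in view belongs to the job. Leave any yellow look-alike of the tray alone.

How it is judged:
By the outcome, as a careful person would: the job done as asked, in the order asked, and still so for the second after the job is handed in, with the robot touching nothing.
It also fails if it takes over 40 s, if anything falls off the work surface, if the arm or the gripper's body presses on something with over 40 N, if the wrist force passes 120 N, or if a joint passes its speed limit or range.

### The arm

A 6-joint arm with a two-finger parallel gripper is mounted at the origin on the work surface. World frame = base frame: x ahead of the robot, y to its left, z up, the work surface at z = 0. Lengths are in m, angles in rad, forces in N, time in s.
With the tool pointing down it reaches from about 0.325 to 1 m from the base axis. Payload 5.1 kg.
Tool frame: the origin (TCP) lies at the very end of the fingers, on their centre line; the grasp point (between the pads) lies 19 mm behind it; z points along the fingers, y is the direction in which the jaws open and shut (so a half turn about z gives the same grasp; the last joint's range is limited). The gripper opens to 85 mm and grips with 20 to 120 N. Pads are 22 mm wide; open, the fingers measure 114 mm over their backs; the gripper's body (76 mm by 85 mm) begins 54 mm behind the grasp point. The pads swing forward as they close: fully open they stand 13 mm farther back than shut.
Start: joints at [1.026, 0.124, 1.65, -0, 1.367, -0.083], TCP at [0.29, 0.582, 0.231] pointing down, gripper open.
Joint ranges: [-2.61, 2.61], [-1.02, 2.33], [0.03, 2.71], [-1.35, 4.49], [0.32, 2.68], [-2.91, 2.91]. Speed limits (rad/s): [2.57, 2.57, 3.14, 3.14, 3.14, 3.14].

### API

Orientations are given as [roll, pitch, yaw] about the fixed x, y, z axes, in that order (R = Rz(yaw) Ry(pitch) Rx(roll)).
In Python, from bench import bot gives the robot as it stands. The module is installed in compiled form; this text tells all that it offers.
- The arm moves only by the shell command python3 -m crank 'ROWS'. ROWS is JSON, one flat list of numbers, 7 for each row, row after row: the shift along the tool's x, y, z in mm, then the turn, a rotation vector about the tool's x, y, z in rad, then the finger opening in mm, from 0 to 85.4. A call has exactly 8 rows; each row shifts and turns the commanded pose from where the row before left it, along the tool's axes as they then stand; what a row does not reach is not made up. A row lasts 1/10 s, in which the tool goes at most 50 mm and 8.59 degrees, less where a joint would pass 70% of its speed; a pose out of reach is approached as far as the arm can. A call with a gripper value outside its range is refused whole. The fingers move at their own pace and stop on an object; the grip force is fixed at half the most. Time passes only in rows, so rows that do not move let the fingers close, or fill a call up. It gives the time, the measured TCP pose, the force and the opening at its end, in the units of the state.
- bot.observe(): the state, without advancing time (a new reading comes with each control period).
- bot.snapshot(name): name is "scene" or "top"; returns the picture (420x560x3 uint8, blue, green, red); there is no depth.
- bot.camera_params(name): a dict with "fx", "fy", "cx", "cy" (pixels), "position" and "rotation" of the camera in the world. Camera axes: x right, y up, looking along -z (the intrinsics and any distortion apply to the point x, -y, -z); pixel columns grow to the right and rows downward; lengths in m; the calibration is good to about 2 mm. A picture is of the moment at which its call begins. camera_params takes no time and is no camera call.
- bot.job_done(): hands the job in, once; it reports no verdict.
Trained networks look in the newest picture that a camera, given by its name, has taken for a name from the list of things; names that differ only in an ending like _2 or _b are one class to them, and where a whole thing is asked for, a point or a joint stands for the part that bears it (a point fixed in the world has none). Each returns a list of dicts, best first, with "p" (0 to 1); they miss things now and then, are a little off and sometimes report something else, mostly with a low value. They report only what shows in the picture. A call takes as long as a camera call. They do not tell look-alikes from the thing itself.
- bot.cut_out(name, camera): "pixels" (420x560 bool, what is visible of it) and "point" ([column, row] in pixels, amid what is visible of it).
The state is a dict: "time_s": time; "qpos": joint angles; "qvel": joint speeds; "joint_efforts": joint torques, N m; "position": TCP position; "eef_rot": TCP orientation; "ft_force": force on the tool from outside, world axes, zero at the start; "torque": the same for the moment, N m; "opening": opening from 0.0 (shut) to 1.0 (fully open).
Only numpy, scipy, OpenCV 4.12 (cv2) and the standard library are available. Lean on these libraries where they do the work, as an engineer would, in place of code of your own. Each camera call takes 0.05 s, during which the arm holds its last target.

## Working session

There is one attempt and no reset: what is moved stays moved. The work goes in short steps, Python scripts to look and compute and a shell command to move; the robot and the scene stay as the last step left them, time stands still between calls to the robot, and variables do not carry over. Pictures are saved under pics/ and viewed, and the job is handed in when it is done.

```bash
mkdir -p pics; ls
python3 - <<'E'
from bench import bot
import cv2
s=bot.observe(); print({k:s[k] for k in s})
for n in ("scene","top"):
    im=bot.snapshot(n); cv2.imwrite(f"pics/{n}0.png",im); print(n,bot.camera_params(n))
E
```

```text
pics
{'time_s': 0.0, 'qpos': array([ 1.02639116e+00,  1.24507380e-01,  1.65166473e+00, -8.01479046e-06,
        1.36747890e+00, -8.25995551e-02]), 'qvel': array([-6.82520199e-04, -2.12782208e-04, -2.10665259e-04,  4.14789742e-04,
       -7.48882288e-04,  7.97335125e-05]), 'joint_efforts': array([ 2.15375534e-03, -4.23600376e+01, -3.65458524e+01,  2.23666120e-05,
        6.77595104e-03, -1.49517740e-05]), 'position': array([0.2893327 , 0.58138227, 0.23005702]), 'eef_rot': array([-3.13954067e+00, -1.62005928e-04,  2.67978850e+00]), 'ft_force': array([ 0.16640485, -0.41629975, -0.1822591 ]), 'torque': array([-0.00962432,  0.04019529, -0.00188989]), 'opening': 0.9968652227925178}
scene {'fx': 388.58439503396875, 'fy': 388.58439503396875, 'cx': 281.6492933717625, 'cy': 217.8922076457224, 'position': array([1.05758139, 0.70620695, 0.9047142 ]), 'rotation': array([ 0.80350039, -0.02155869,  2.55086197])}
top {'fx': 546.5868676005226, 'fy': 546.5868676005226, 'cx': 279.8634760977296, 'cy': 206.76535418797187, 'position': array([ 0.37015213, -0.00952731,  1.67958853]), 'rotation': array([ 1.26930166e-01, -1.54715342e-03, -1.57544902e+00])}
```

View pics/scene0.png

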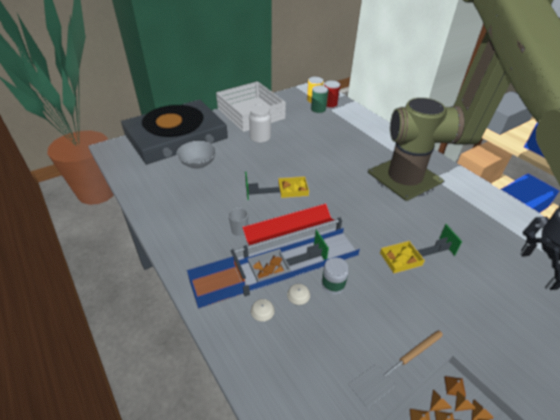

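View pics/top0.png

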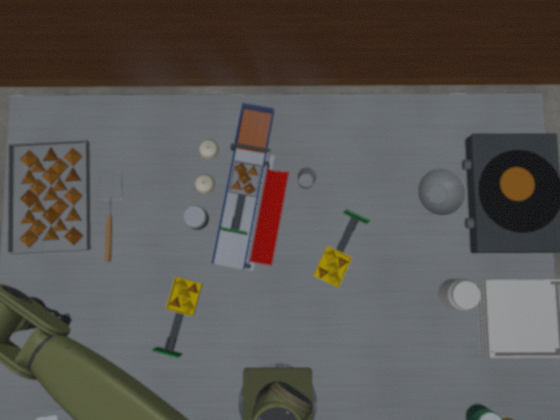

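The real tray is the steel one in the blue chute (top view ~(240,200), green plate ~(233,230)). The two yellow trays at (330,255) and (180,310) are look-alikes outside the chute. The next step is an enlarged crop to confirm this.

```bash
cat > h.py <<'E'
import numpy as np, cv2
from scipy.spatial.transform import Rotation as R
from bench import bot
def P(n):
    c=bot.camera_params(n); return c,R.from_euler('xyz',c['rotation']).as_matrix(),np.array(c['position'])
def proj(n,X):
    c,M,p=P(n); q=(np.atleast_2d(X)-p)@M
    return np.c_[c['cx']+c['fx']*q[:,0]/-q[:,2], c['cy']-c['fy']*q[:,1]/-q[:,2]]
def back(n,uv,z):
    c,M,p=P(n); d=M@np.array([(uv[0]-c['cx'])/c['fx'],-(uv[1]-c['cy'])/c['fy'],-1]); return p+d*(z-p[2])/d[2]
E
python3 - <<'E'
from h import *
im=cv2.imread('pics/top0.png'); c=im[90:280,180:320]; cv2.imwrite('pics/crop_top.png',cv2.resize(c,None,fx=3.15,fy=3.15,interpolation=cv2.INTER_CUBIC))
im=cv2.imread('pics/scene0.png'); c=im[180:320,180:370]; cv2.imwrite('pics/crop_sc.png',cv2.resize(c,None,fx=4,fy=4,interpolation=cv2.INTER_CUBIC))
print(proj('top',[0,0,0]))
E
```

```text
[[276.35158037 402.4965771 ]]
```

View pics/crop_top.png

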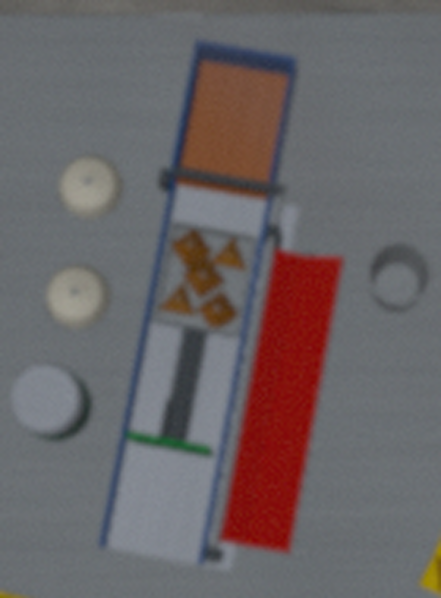

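View pics/crop_sc.png

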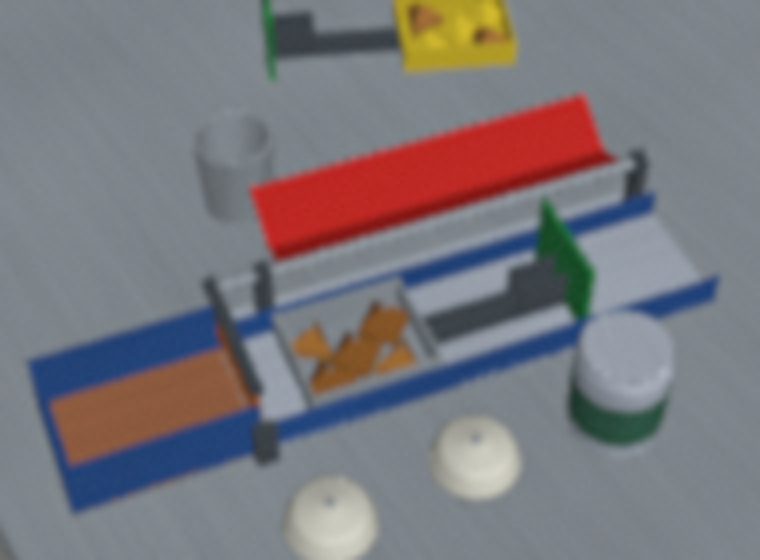

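```bash
cat >> h.py <<'E'
CH=None
def W(p,pose):
    x,y,a=pose; p=np.atleast_2d(p); c,s=np.cos(a),np.sin(a)
    return np.c_[x+c*p[:,0]-s*p[:,1], y+s*p[:,0]+c*p[:,1], p[:,2]]
E
python3 - <<'E'
from h import *
from scipy.optimize import least_squares
c,s=np.cos(.6)*25,np.sin(.6)*25
bo=(-110-c,59+s); bi=(-110+c,59-s)
L=[]
def t(u,v,*p): L.append(('top',180+u/3.15-.3,90+v/3.15-.3,p))
def sc(u,v,*p): L.append(('scene',180+u/4-.35,180+v/4-.35,p))
t(275,252,-55,*bi); t(343,259,-55,*bo); t(290,552,-340,*bo); t(221,542,-340,*bi)
sc(253,188,-55,*bo); sc(272,255,-55,*bi); sc(583,96,-340,*bo)
t(104,547,-365,48,26); 
sc(690,278,-365,46,4); 
sc(52,402,130,-46,4); sc(72,465,130,46,4)
P3=np.array([l[3] for l in L])/1000
def f(q):
    Wp=W(P3,q); r=[]
    for i,l in enumerate(L): r+=list(proj(l[0],Wp[i])[0]-[l[1],l[2]])
    return np.array(r)
o=least_squares(f,[.6,.1,-.1],loss='soft_l1'); print(o.x); print(f(o.x).reshape(-1,2).round(1))
pose=o.x; np.save('pose.npy',pose)
# tray
def ch(w): 
    x,y,a=pose; d=np.array(w)[:2]-[x,y]; return np.array([[np.cos(a),np.sin(a)],[-np.sin(a),np.cos(a)]])@d
for u,v,z in [(127,435,.068),(212,453,.068),(168,228,.028),(252,240,.028),(150,322,.028),(238,335,.028)]:
    print('tray top',ch(back('top',(180+u/3.15-.3,90+v/3.15-.3),z))*1000)
for u,v,z in [(545,203,.068),(592,268,.068),(275,325,.028),(310,405,.028),(400,278,.028),(438,352,.028)]:
    print('tray sc',ch(back('scene',(180+u/4-.35,180+v/4-.35),z))*1000)
for cam in('top','scene'):
    im=cv2.imread(f'pics/{cam}0.png')
    im=cv2.resize(im,None,fx=4,fy=4,interpolation=cv2.INTER_CUBIC)
    def ln(pts,col):
        uv=(proj(cam,W(np.array(pts)/1000,pose))*4+1.5).astype(int); cv2.polylines(im,[uv.reshape(-1,1,2)],False,col,1)
    for y in(-46,46): ln([(-365,y,26),(0,y,26),(0,y,50),(130,y,50)],(255,255,0)); ln([(-365,y,4),(130,y,4)],(0,255,255))
    ln([(-340,*bo),(-55,*bo),(-55,*bi),(-340,*bi),(-340,*bo)],(0,255,0))
    ln([(-363,-60,55),(0,-60,55)],(255,0,255))
    o=im[360:1120,720:1280] if cam=='top' else im[720:1280,720:1480]
    cv2.imwrite(f'pics/ov_{cam}.png',o if cam=='scene' else cv2.resize(o,None,fx=.78,fy=.78))
for n in('can','bun_a','cup'):
    for cam in('top','scene'):
        for d in bot.cut_out(n,cam)[:3]:
            z={'can':.0425,'bun_a':.018,'cup':.037}[n]; w=back(cam,d['point'],z); print(n,cam,d['p'],d['point'],w.round(3),(ch(w)*1000).round())
E
```

```text
[ 0.76095859  0.08222873 -0.17983407]
[[ 7.   0.5]
 [-1.  -1.2]
 [-1.   0.3]
 [ 7.4  1.2]
 [-1.4 -0.8]
 [-1.1 -1.8]
 [-0.3 -1.5]
 [-1.6 -0. ]
 [ 5.   3.1]
 [-1.6 -0.2]
 [ 1.8  9.6]]
tray top [-257.75818312   36.55464011]
tray top [-260.49049573  -45.09416874]
tray top [-48.72655634  40.12943698]
tray top [-46.1388066  -42.81605276]
tray top [-143.0899954   40.1378221]
tray top [-140.73054184  -46.22128233]
tray sc [-256.72420798  -32.55887107]
tray sc [-258.22827094   38.85406005]
tray sc [-38.72902161 -30.47711187]
tray sc [-36.53768048  46.33103943]
tray sc [-140.77256927  -37.47889351]
tray sc [-138.01947854   37.79163456]
can top 0.88 [194.0, 220.1] [0.54  0.246 0.042] [-247.  121.]
can scene 0.93 [335.7, 273.6] [0.542 0.241 0.042] [-244.  117.]
can scene 0.42 [298.3, 296.3] [0.673 0.246 0.042] [-115.  145.]
bun_a top 0.83 [209.5, 150.0] [0.761 0.205 0.018] [-22. 120.]
bun_a top 0.52 [207.9, 183.6] [0.655 0.208 0.018] [-127.  105.]
bun_a top 0.16 [441.0, 188.9] [ 0.635 -0.509  0.018] [ -18. -605.]
bun_a scene 0.57 [299.3, 292.8] [0.654 0.225 0.018] [-131.  121.]
cup top 0.55 [307.9, 176.5] [ 0.672 -0.099  0.037] [ -55. -194.]
cup scene 0.67 [241.5, 220.2] [ 0.655 -0.091  0.037] [ -74. -189.]
cup scene 0.57 [259.5, 123.8] [ 0.297 -0.564  0.037] [-341. -719.]
```

View pics/ov_top.png

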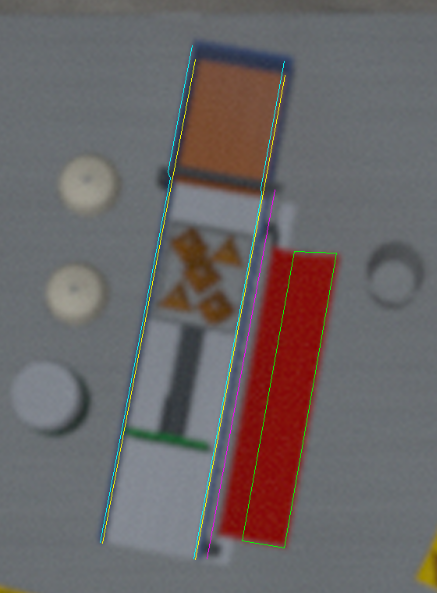

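View pics/ov_scene.png

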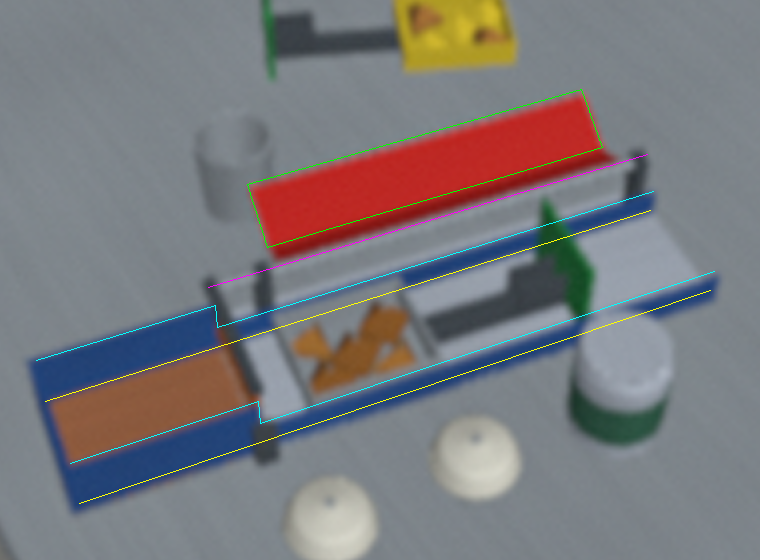

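```bash
cat > fit.py <<'E'
from h import *
from scipy.optimize import least_squares
c,s=np.cos(.6)*25,np.sin(.6)*25
bo=(-110-c,59+s); bi=(-110+c,59-s)
L=[]
def t(u,v,*p): L.append(('top',180+u/3.15-.3,90+v/3.15-.3,p))
def sc(u,v,*p): L.append(('scene',180+u/4-.35,180+v/4-.35,p))
t(343,259,-55,*bo); t(290,552,-340,*bo)
sc(253,188,-55,*bo); sc(272,250,-55,*bi); sc(583,96,-340,*bo); sc(603,153,-340,*bi)
t(107,547,-365,46,26); t(205,560,-365,-46,26); t(199,58,130,46,50); t(288,70,130,-46,50)
sc(52,402,130,-46,4); sc(72,465,130,46,50); sc(652,195,-365,-47,26); sc(718,278,-365,48,26)
P3=np.array([l[3] for l in L])/1000
# nuisance: pixel offset per camera (calibration)
def f(q):
    Wp=W(P3,q[:3]); r=[]
    for i,l in enumerate(L): r+=list(proj(l[0],Wp[i])[0]+(q[3:5] if l[0]=='top' else q[5:7])-[l[1],l[2]])
    return np.r_[r,q[3:]*1.5]
o=least_squares(f,[.76,.08,-.18,0,0,0,0],loss='soft_l1'); print(o.x.round(4)); print(f(o.x)[:-4].reshape(-1,2).round(1))
pose=o.x[:3]; off={'top':o.x[3:5],'scene':o.x[5:7]}
np.save('pose.npy',o.x)
def ch(w): 
    x,y,a=pose; d=np.array(w)[:2]-[x,y]; return np.array([[np.cos(a),np.sin(a)],[-np.sin(a),np.cos(a)]])@d
for u,v,z in [(127,435,.068),(212,453,.068),(168,228,.028),(252,240,.028),(150,322,.028),(238,335,.028)]:
    print('tray top',ch(back('top',np.array((180+u/3.15-.3,90+v/3.15-.3))-off['top'],z))*1000)
for u,v,z in [(545,203,.068),(592,268,.068),(275,325,.028),(310,405,.028),(400,278,.028),(438,352,.028)]:
    print('tray sc',ch(back('scene',np.array((180+u/4-.35,180+v/4-.35))-off['scene'],z))*1000)
for cam in('top','scene'):
    im=cv2.imread(f'pics/{cam}0.png')
    im=cv2.resize(im,None,fx=4,fy=4,interpolation=cv2.INTER_CUBIC)
    def ln(pts,col):
        uv=((proj(cam,W(np.array(pts)/1000,pose))+off[cam])*4+1.5).astype(int); cv2.polylines(im,[uv.reshape(-1,1,2)],False,col,1)
    for y in(-46,46): ln([(-365,y,26),(0,y,26),(0,y,50),(130,y,50)],(255,255,0)); ln([(-365,y,4),(130,y,4)],(0,255,255))
    ln([(-340,*bo),(-55,*bo),(-55,*bi),(-340,*bi),(-340,*bo)],(0,255,0))
    ln([(-363,-60,55),(0,-60,55)],(255,0,255))
    o=im[360:1120,720:1280] if cam=='top' else im[720:1280,720:1480]
    cv2.imwrite(f'pics/ov2_{cam}.png',o if cam=='scene' else cv2.resize(o,None,fx=.78,fy=.78))
E
python3 fit.py
```

```text
[ 0.7586  0.0799 -0.1802  0.4593 -0.0291  0.2765  1.4465]
[[ 0.2 -0.4]
 [ 0.2  1.1]
 [-0.8 -0.1]
 [-0.5  0.1]
 [ 0.1 -0.7]
 [ 0.3 -0.5]
 [-0.8  0.9]
 [-1.8  2.1]
 [-0.4 -3.2]
 [ 0.8 -2. ]
 [-0.9  0.4]
 [ 0.3  0.1]
 [ 0.7 -0.3]
 [-0.1 -0.5]]
tray top [-256.18002828   40.44372458]
tray top [-258.87900772  -41.20717159]
tray top [-47.16467606  44.1566032 ]
tray top [-44.54323988 -38.78828712]
tray top [-141.52498237   44.11732272]
tray top [-139.13044541  -42.24133174]
tray sc [-256.81097162  -35.74790349]
tray sc [-258.26937582   36.14917013]
tray sc [-37.92521612 -33.26063796]
tray sc [-35.70698511  44.04681367]
tray sc [-140.36384823  -40.499132  ]
tray sc [-137.56629572   35.27128041]
```

View pics/ov2_top.png

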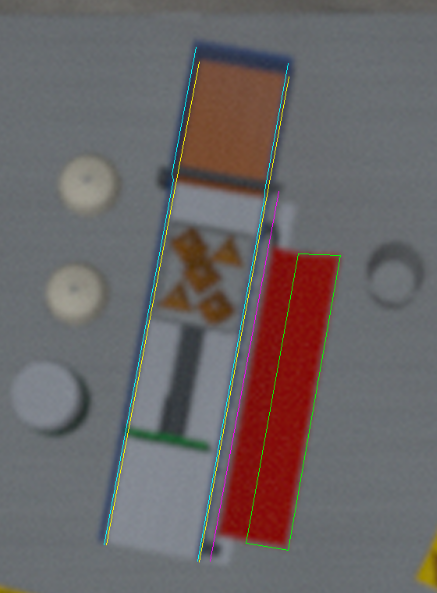

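View pics/ov2_scene.png

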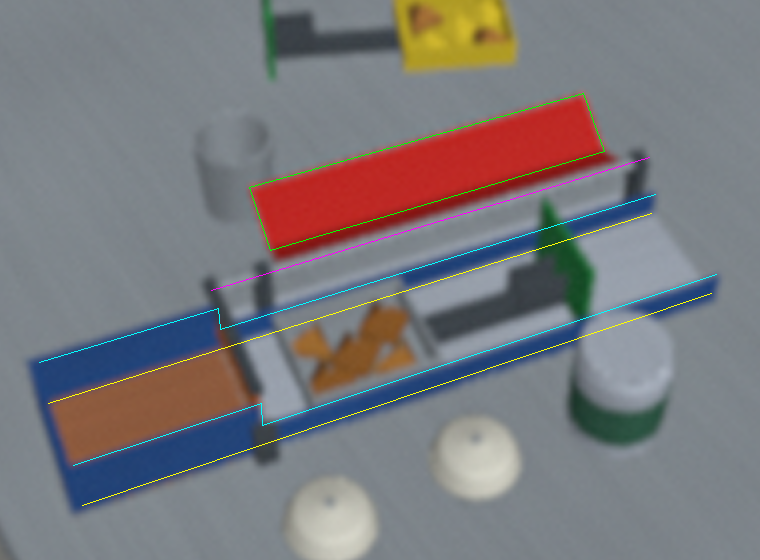

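The fit is good in both views: pose (0.7586, 0.0799, −0.180 rad), pixel residuals about 1 px. The tray's dimensions check out: plate rear at chute x ≈ −260, pan −140 to −40. Plan: set the jaws along chute y, fully open, with the centre at y = −50. One finger then presses the bar at y ≈ −100 and the other pushes the plate at y ≈ 0.

```bash
cat >> h.py <<'E'
pose=np.array([0.7586,0.0799,-0.1802])
def st():
    s=bot.observe(); x,y,a=pose; d=s['position'][:2]-[x,y]
    c=np.array([[np.cos(a),np.sin(a)],[-np.sin(a),np.cos(a)]])
    f=s['ft_force']; 
    print('t',round(s['time_s'],2),'chute',(c@d*1000).round(1),'z',round(s['position'][2]*1000,1),'rot',s['eef_rot'].round(4),'Fch',(c@f[:2]).round(2),f[2].round(2),'op',round(s['opening'],3),'q',s['qpos'].round(2))
    return s
def delta(X,Y,Z,yaw=np.pi-0.1802):
    s=st(); M=R.from_euler('xyz',s['eef_rot']).as_matrix(); T=R.from_euler('xyz',[np.pi,0,yaw]).as_matrix()
    w=W([[X/1e3,Y/1e3,Z/1e3]],pose)[0]-s['position']
    print('target-tool-frame shift mm',(T.T@w*1000).round(1),'turn',R.from_matrix(M.T@T).as_rotvec().round(4))
E
python3 -c "
from h import *
delta(-291,-50,160)"
```

```text
t 0.4 chute [-551.4  409.7] z 231.1 rot [-3.1412 -0.      2.6797] Fch [-0.8   0.19] -0.08 op 0.998 q [ 1.03  0.12  1.65  0.    1.37 -0.08]
target-tool-frame shift mm [-260.4 -459.7   71.1] turn [-4.000e-04 -1.000e-04 -2.817e-01]
```

```bash
python3 -m crank '[0,0,0,0,0,-0.141,85, 0,0,0,0,0,-0.141,85, -22,-38,0,0,0,0,85, -22,-38,0,0,0,0,85, -22,-38,0,0,0,0,85, -22,-38,0,0,0,0,85, -22,-38,0,0,0,0,85, -22,-38,0,0,0,0,85]'; python3 -m crank '[-22,-38,0,0,0,0,85, -22,-38,0,0,0,0,85, -22,-38,0,0,0,0,85, -22,-38,0,0,0,0,85, -22,-38,0,0,0,0,85, -16,-38,40,0,0,0,85, 0,0,30,0,0,0,85, 0,0,0,0,0,0,85]'; python3 -c "
from h import *
delta(-291,-50,90)"
```

```text
time_s: 1.2
position: [0.379, 0.3324, 0.2315]
eef_rot: [3.141, 0.001, 2.962]
ft_force: [0.8, -0.3, 0.7]
opening: 0.995
time_s: 2.0
position: [0.4578, 0.091, 0.162]
eef_rot: [-3.139, -0.009, 2.959]
ft_force: [-0.4, -0.3, 0.0]
opening: 0.991
t 2.0 chute [-297.9  -43. ] z 162.0 rot [-3.1394 -0.0086  2.9593] Fch [-0.36 -0.41] 0.03 op 0.991 q [ 0.08 -0.24  2.11  0.    1.27 -1.31]
target-tool-frame shift mm [-6.9 -7.  72. ] turn [-0.0022 -0.0086 -0.0021]
```

```bash
python3 -m crank '[0,0,15,0,0,0,85, 0,0,15,0,0,0,85, 0,0,15,0,0,0,85, 0,0,15,0,0,0,85, 0,0,0,0,0,0,85, 0,0,0,0,0,0,85, 0,0,0,0,0,0,85, 0,0,0,0,0,0,85]'; python3 -c "
from h import *
delta(-291,-50,80)
cv2.imwrite('pics/s1.png',cv2.resize(bot.snapshot('scene')[160:330,160:400],None,fx=3.3,fy=3.3,interpolation=2))
cv2.imwrite('pics/t1.png',cv2.resize(bot.snapshot('top')[90:290,160:340],None,fx=3,fy=3,interpolation=2))"
```

```text
time_s: 2.8
position: [0.4615, 0.0925, 0.1076]
eef_rot: [3.141, 0.002, 2.962]
ft_force: [0.6, -0.8, 0.0]
opening: 0.993
t 2.8 chute [-294.5  -40.9] z 107.6 rot [3.1411e+00 1.9000e-03 2.9621e+00] Fch [ 0.76 -0.67] 0.03 op 0.993 q [ 0.08 -0.17  2.16 -0.    1.15 -1.31]
target-tool-frame shift mm [-3.5 -9.1 27.6] turn [0.0005 0.0019 0.0007]
```

View pics/s1.png

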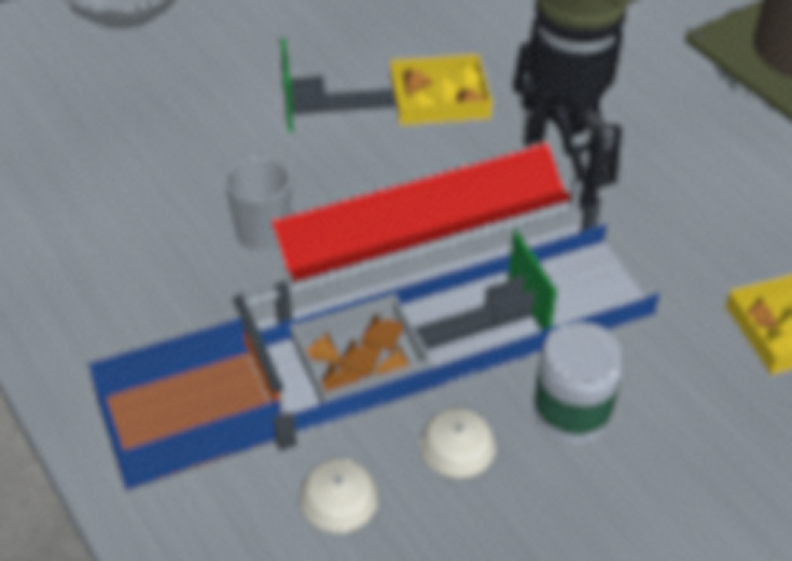

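View pics/t1.png

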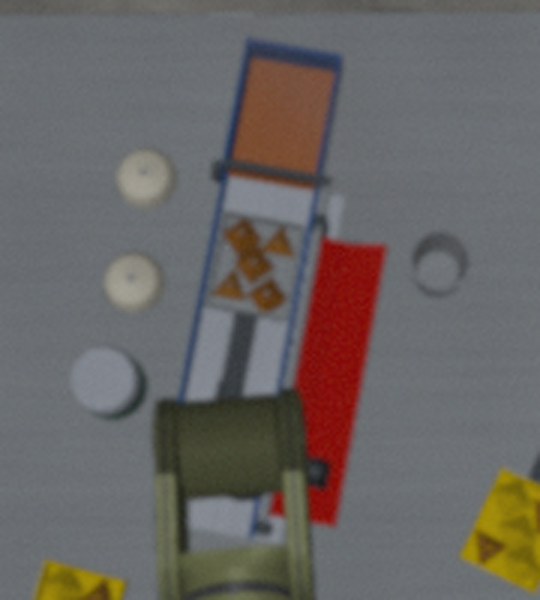

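```bash
python3 -c "
from h import *
s=np.load('pose.npy')
print(s[5:7]+proj('scene',W([[-.2945,.001,.1206],[-.2945,.016,.1206],[-.2945,.009,.1076]],pose)))
print(s[3:5]+proj('top',W([[-.2945,-.091,.13],[-.2945,-.098,.15]],pose)))
"
```

```text
[[334.764065   222.53489355]
 [337.31444794 225.92236194]
 [335.58905167 227.51483307]]
[[260.73206418 247.23340884]
 [262.95322543 247.29167763]]
```

```bash
python3 -m crank '[-3.5,-9,0,0,0,0,85, 0,0,12,0,0,0,85, 0,0,12,0,0,0,85, 0,0,12,0,0,0,85, 0,0,12,0,0,0,85, 0,0,0,0,0,0,85, 0,0,0,0,0,0,85, 0,0,0,0,0,0,85]'; python3 -c "
from h import *
delta(-291,-50,17)"
```

```text
time_s: 3.7
position: [0.463, 0.0829, 0.0589]
eef_rot: [3.141, 0.001, 2.962]
ft_force: [-0.3, 0.7, -0.2]
opening: 0.995
t 3.7 chute [-291.3  -50. ] z 58.9 rot [3.1414e+00 7.0000e-04 2.9619e+00] Fch [-0.45  0.66] -0.25 op 0.995 q [ 0.06 -0.1   2.19 -0.    1.05 -1.33]
target-tool-frame shift mm [-0.3 -0.  41.9] turn [0.0002 0.0007 0.0005]
```

```bash
python3 -m crank '[0,0,6,0,0,0,85, 0,0,6,0,0,0,85, 0,0,6,0,0,0,85, 0,0,4,0,0,0,85, 0,0,0,0,0,0,85, 0,0,0,0,0,0,85, 0,0,0,0,0,0,85, 0,0,0,0,0,0,85]'; python3 -c "
from h import *
delta(-291,-50,17)
cv2.imwrite('pics/s2.png',cv2.resize(bot.snapshot('scene')[160:330,160:400],None,fx=3.3,fy=3.3,interpolation=2))"
```

```text
time_s: 4.5
position: [0.4628, 0.0829, 0.0368]
eef_rot: [3.141, 0.0, 2.962]
ft_force: [-1.4, 1.1, 4.1]
opening: 0.996
t 4.5 chute [-291.6  -50. ] z 36.8 rot [3.1414e+00 4.0000e-04 2.9618e+00] Fch [-1.53  0.85] 4.11 op 0.996 q [ 0.06 -0.07  2.2   0.    1.01 -1.33]
target-tool-frame shift mm [-0.6  0.  19.8] turn [0.0002 0.0004 0.0004]
```

View pics/s2.png

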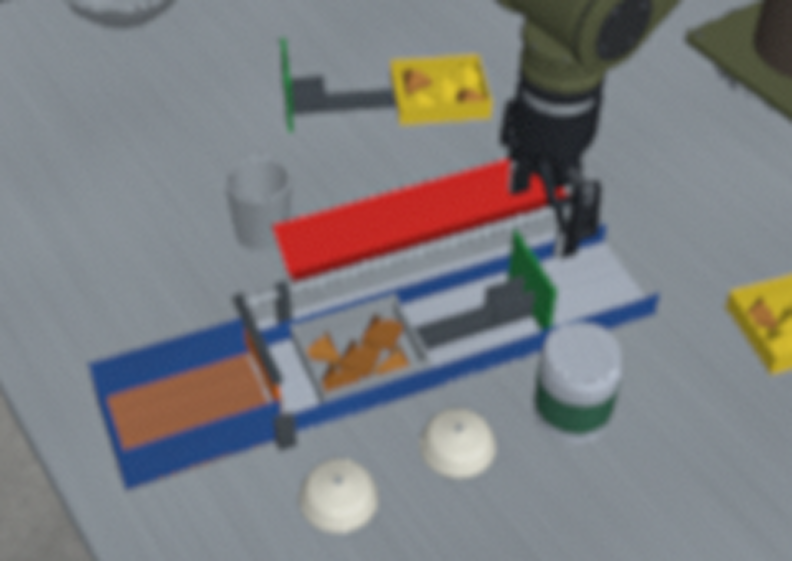

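The bar is being pressed (4 N) and the leaf has begun to lift at (265,375). The free finger is in the chute behind the plate at (570,250).

```bash
python3 -m crank '[0,0,4,0,0,0,85, 0,0,4,0,0,0,85, 0,0,4,0,0,0,85, 0,0,4,0,0,0,85, 0,0,3,0,0,0,85, 0,0,0,0,0,0,85, 0,0,0,0,0,0,85, 0,0,0,0,0,0,85]'; python3 -c "
from h import *
delta(-291,-50,17)
cv2.imwrite('pics/s3.png',cv2.resize(bot.snapshot('scene')[160:330,160:400],None,fx=3.3,fy=3.3,interpolation=2))"
```

```text
time_s: 5.35
position: [0.4647, 0.0847, 0.0196]
eef_rot: [3.137, 0.004, 2.961]
ft_force: [-1.4, 10.1, 11.5]
opening: 0.996
t 5.35 chute [-290.   -47.9] z 19.6 rot [3.137  0.0036 2.9608] Fch [-3.24  9.68] 11.46 op 0.996 q [ 0.06 -0.03  2.2   0.    0.97 -1.33]
target-tool-frame shift mm [ 1.  -2.1  2.6] turn [ 0.0046  0.0036 -0.0006]
```

View pics/s3.png

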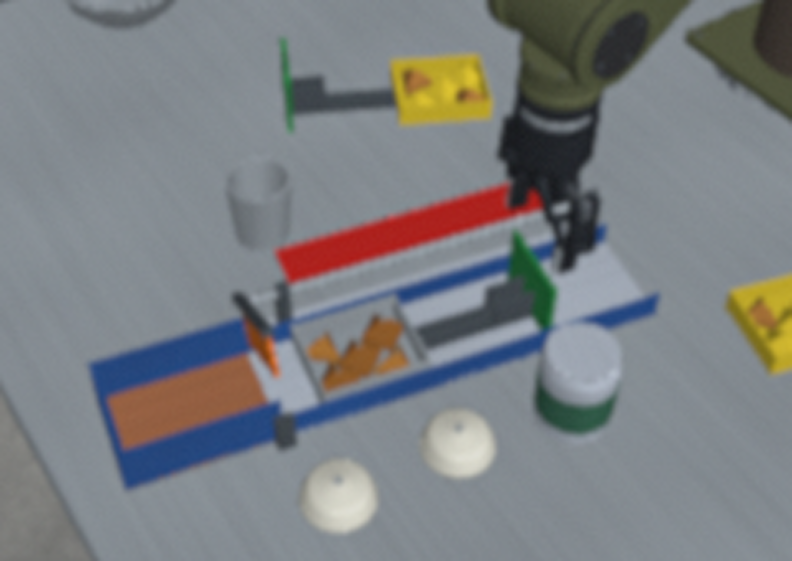

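```bash
cat >> h.py <<'E'
off=np.load('pose.npy')[5:7]
def gate(u,v):
    b=[]
    for g in np.arange(0,.85,.02):
        y,z=103.,-33.; Y=-60+y*np.cos(g)-z*np.sin(g); Z=55+y*np.sin(g)+z*np.cos(g)
        p=proj('scene',W([[-.0025,Y/1e3,Z/1e3]],pose))[0]+off; b.append((np.hypot(p[0]-u,p[1]-v),g,p.round(1),round(Z)))
    print(min(b,key=lambda k:k[0]))
E
python3 -m crank '[0,1,0,0,0,0,85, 0,1,0,0,0,0,85, 0,1,0,0,0,0,85, 0,1,0,0,0,0,85, 0,0,0,0,0,0,85, 0,0,0,0,0,0,85, 0,0,0,0,0,0,85, 0,0,0,0,0,0,85]'; python3 -c "
from h import *
gate(160+278/3.3,160+375/3.3)
st()
cv2.imwrite('pics/s4.png',cv2.resize(bot.snapshot('scene')[230:290,190:290],None,fx=8,fy=8,interpolation=2))"
```

```text
time_s: 6.2
position: [0.4645, 0.0866, 0.0181]
eef_rot: [3.141, 0.003, 2.962]
ft_force: [2.9, -1.8, 5.0]
opening: 0.991
(np.float64(1.032349283252828), np.float64(0.54), array([245.2, 273.3]), 80)
t 6.2 chute [-290.6  -46.1] z 18.1 rot [3.1414e+00 2.6000e-03 2.9620e+00] Fch [ 3.15 -1.28] 5.05 op 0.991 q [ 0.07 -0.03  2.2  -0.    0.97 -1.32]
```

View pics/s4.png

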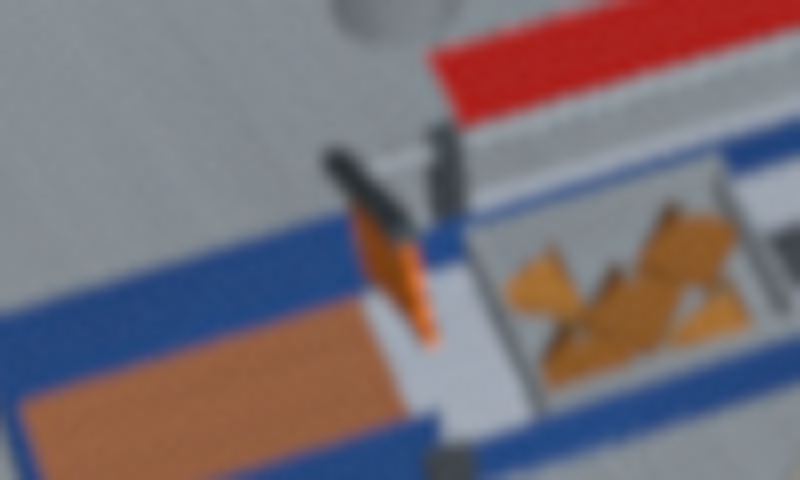

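```bash
python3 -m crank '[-5,0,0,0,0,0,85, -5,0,0,0,0,0,85, -4,0,0,0,0,0,85, -4,0,0,0,0,0,85, -4,0,0,0,0,0,85, -4,0,0,0,0,0,85, -4,0,0,0,0,0,85, -4,0,0,0,0,0,85]'; python3 -c "
from h import *
st()
cv2.imwrite('pics/s5.png',cv2.resize(bot.snapshot('scene')[160:330,160:400],None,fx=3.3,fy=3.3,interpolation=2))"
```

```text
time_s: 7.05
position: [0.4925, 0.0813, 0.0157]
eef_rot: [-3.141, -0.011, 2.961]
ft_force: [-9.0, 2.0, 9.4]
opening: 0.996
t 7.05 chute [-262.   -46.3] z 15.7 rot [-3.1409 -0.0107  2.961 ] Fch [-9.16  0.33] 9.42 op 0.996 q [ 0.05  0.04  2.13  0.    0.98 -1.34]
```

View pics/s5.png

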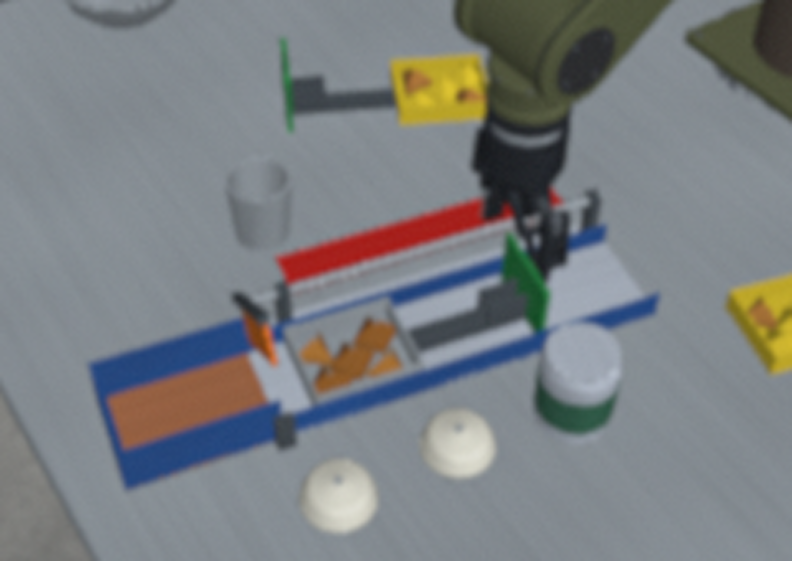

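```bash
python3 -m crank '[-6,0,-1,0,0,0,85, -8,0,0,0,0,0,85, -8,0,0,0,0,0,85, -8,0,0,0,0,0,85, -8,0,0,0,0,0,85, -8,0,0,0,0,0,85, -8,0,0,0,0,0,85, -8,0,0,0,0,0,85]'; python3 -c "
from h import *
st()
cv2.imwrite('pics/s6.png',cv2.resize(bot.snapshot('scene')[160:330,160:400],None,fx=3.3,fy=3.3,interpolation=2))"
```

```text
time_s: 7.9
position: [0.5536, 0.0702, 0.0164]
eef_rot: [-3.141, -0.011, 2.961]
ft_force: [-8.8, 0.7, 6.8]
opening: 0.999
t 7.9 chute [-200.   -46.3] z 16.4 rot [-3.1409 -0.0108  2.9609] Fch [-8.76 -0.89] 6.78 op 0.999 q [ 0.03  0.16  2.    0.    0.99 -1.36]
```

View pics/s6.png

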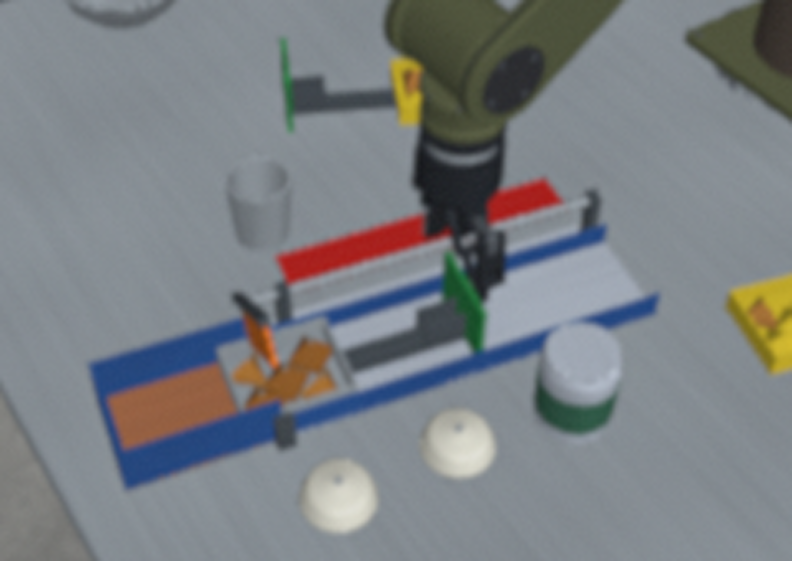

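```bash
python3 -m crank '[-8,0,0,0,0,0,85, -8,0,0,0,0,0,85, -8,0,0,0,0,0,85, -8,0,0,0,0,0,85, -8,0,0,0,0,0,85, -8,0,0,0,0,0,85, -8,0,0,0,0,0,85, -8,0,0,0,0,0,85]'; python3 -c "
from h import *
st()
cv2.imwrite('pics/s7.png',cv2.resize(bot.snapshot('scene')[160:330,160:400],None,fx=3.3,fy=3.3,interpolation=2))"
```

```text
time_s: 8.75
position: [0.6166, 0.0588, 0.0162]
eef_rot: [-3.141, -0.011, 2.961]
ft_force: [-6.8, 1.2, 6.0]
opening: 0.993
t 8.75 chute [-135.9  -46.2] z 16.2 rot [-3.141  -0.0107  2.9609] Fch [-6.88 -0.04] 5.97 op 0.993 q [ 0.01  0.28  1.86  0.    1.01 -1.38]
```

View pics/s7.png

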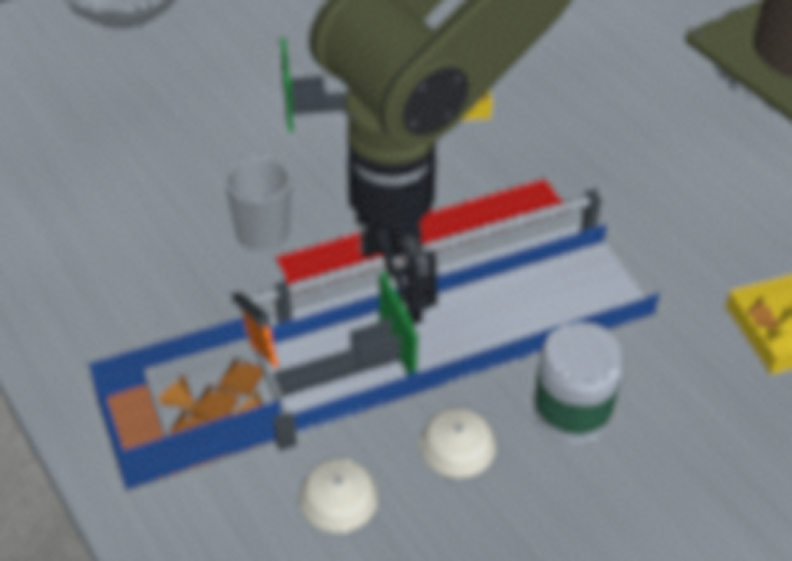

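```bash
python3 -m crank '[-5,0,0,0,0,0,85, -4,0,0,0,0,0,85, -4,0,0,0,0,0,85, -3,0,0,0,0,0,85, -3,0,0,0,0,0,85, -2,0,0,0,0,0,85, -2,0,0,0,0,0,85, -2,0,0,0,0,0,85]'; python3 -c "
from h import *
st()"
```

```text
time_s: 9.6
position: [0.6413, 0.0545, 0.0165]
eef_rot: [-3.141, -0.01, 2.961]
ft_force: [-7.7, 1.8, 6.1]
opening: 0.994
t 9.6 chute [-110.8  -46.1] z 16.5 rot [-3.1412 -0.0099  2.9611] Fch [-7.88  0.37] 6.13 op 0.994 q [ 0.    0.33  1.8   0.    1.02 -1.39]
```

```bash
python3 -m crank '[-2,0,0,0,0,0,85, -2,0,0,0,0,0,85, -2,0,0,0,0,0,85, -1,0,0,0,0,0,85, -1,0,0,0,0,0,85, -1,0,0,0,0,0,85, -1,0,0,0,0,0,85, -1,0,0,0,0,0,85]'; python3 -c "
from h import *
st()"
```

```text
time_s: 10.4
position: [0.6522, 0.0526, 0.0166]
eef_rot: [-3.141, -0.01, 2.961]
ft_force: [-9.1, 1.6, 7.0]
opening: 0.999
t 10.4 chute [-99.8 -46. ] z 16.6 rot [-3.1413 -0.0098  2.9613] Fch [-9.2  -0.03] 6.97 op 0.999 q [-0.    0.35  1.77  0.    1.03 -1.39]
```

```bash
python3 -m crank '[-1,0,0,0,0,0,85, -1,0,0,0,0,0,85, -1,0,0,0,0,0,85, -1,0,0,0,0,0,85, 0,0,0,0,0,0,85, 0,0,0,0,0,0,85, 0,0,0,0,0,0,85, 0,0,0,0,0,0,85]'; python3 -c "
from h import *
st()
cv2.imwrite('pics/s8.png',cv2.resize(bot.snapshot('scene')[220:330,170:310],None,fx=5.5,fy=5.5,interpolation=2))
cv2.imwrite('pics/t8.png',cv2.resize(bot.snapshot('top')[90:210,200:300],None,fx=5,fy=5,interpolation=2))"
```

```text
time_s: 11.2
position: [0.6524, 0.0526, 0.0162]
eef_rot: [-3.14, -0.019, 2.963]
ft_force: [-21.5, 2.9, 15.3]
opening: 0.993
t 11.2 chute [-99.6 -45.9] z 16.2 rot [-3.1403 -0.0189  2.9631] Fch [-21.67  -1.03] 15.33 op 0.993 q [-0.    0.35  1.77  0.    1.04 -1.4 ]
```

View pics/s8.png

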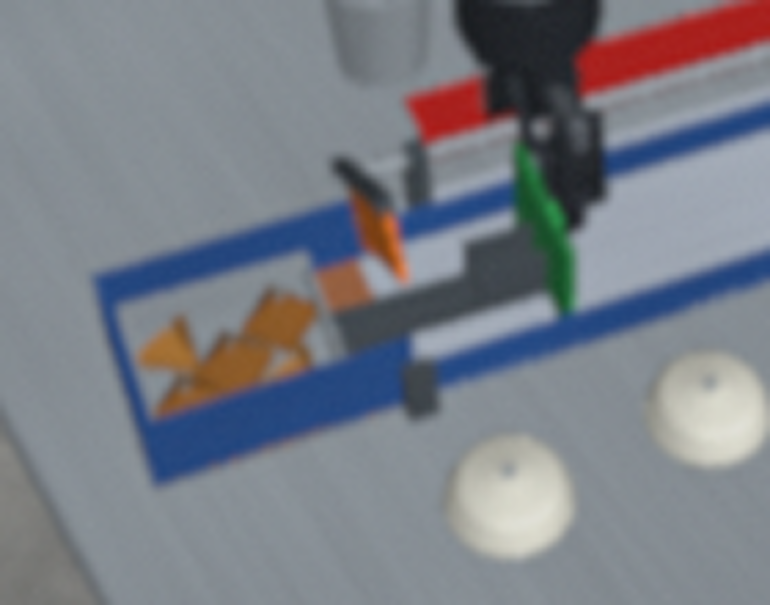

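View pics/t8.png

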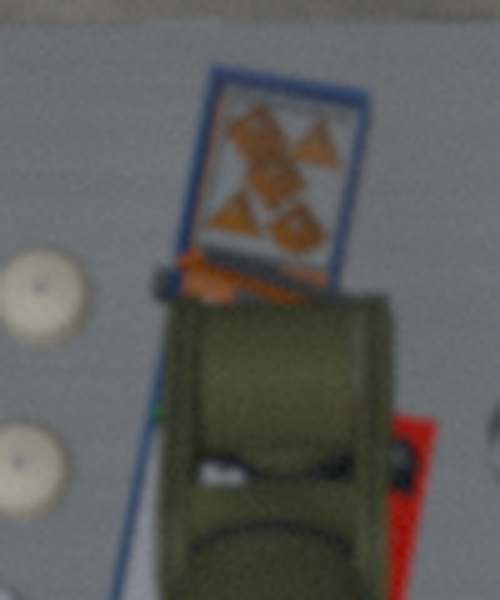

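The tray is home: the push force rose to 22 N while motion stopped at the predicted spot, and the pan sits flush on the end stop in both views. I'll back off the plate first, still holding the bar, then let the gate down slowly.

```bash
python3 -m crank '[2,0,0,0,0,0,85, 2,0,0,0,0,0,85, 2,0,0,0,0,0,85, 3,0,0,0,0,0,85, 4,0,0,0,0,0,85, 4,0,0,0,0,0,85, 4,0,0,0,0,0,85, 0,0,0,0,0,0,85]'; python3 -c "
from h import *
st()"
python3 -m crank '[0,0,-3,0,0,0,85, 0,-1,-3,0,0,0,85, 0,-1,-3,0,0,0,85, 0,-1,-3,0,0,0,85, 0,-1,-3,0,0,0,85, 0,-1,-3,0,0,0,85, 0,0,-3,0,0,0,85, 0,0,-3,0,0,0,85]'; python3 -c "
from h import *
st()"
```

```text
time_s: 12.1
position: [0.6411, 0.0551, 0.0202]
eef_rot: [3.14, 0.004, 2.962]
ft_force: [2.6, -0.7, 6.2]
opening: 0.991
t 12.1 chute [-111.1  -45.5] z 20.2 rot [3.1402 0.0045 2.9618] Fch [ 2.67 -0.25] 6.19 op 0.991 q [ 0.    0.32  1.81  0.    1.01 -1.39]
time_s: 12.9
position: [0.6373, 0.05, 0.0419]
eef_rot: [-3.141, -0.003, 2.962]
ft_force: [0.1, -0.6, 0.0]
opening: 0.994
t 12.9 chute [-114.   -51.1] z 41.9 rot [-3.1412e+00 -3.0000e-03  2.9616e+00] Fch [ 0.25 -0.6 ] 0.03 op 0.994 q [-0.01  0.28  1.81  0.    1.06 -1.4 ]
```

```bash
python3 -m crank '[0,0,-6,0,0,0,85, 0,0,-12,0,0,0,85, 0,0,-20,0,0,0,85, 0,0,-25,0,0,0,85, 0,0,-30,0,0,0,85, 0,0,-30,0,0,0,85, 0,0,-25,0,0,0,85, 0,0,-10,0,0,0,85]'; python3 -m crank '[25,0,-10,0,0,0,85, 40,0,-10,0,0,0,85, 40,0,0,0,0,0,85, 40,0,0,0,0,0,85, 30,0,0,0,0,0,85, 0,0,0,0,0,0,85, 0,0,0,0,0,0,85, 0,0,0,0,0,0,85]'; python3 -c "
from h import *
st()
cv2.imwrite('pics/s9.png',cv2.resize(bot.snapshot('scene')[160:330,160:400],None,fx=3.3,fy=3.3,interpolation=2))
cv2.imwrite('pics/t9.png',cv2.resize(bot.snapshot('top')[90:290,160:340],None,fx=3,fy=3,interpolation=2))"
```

```text
time_s: 13.7
position: [0.6395, 0.0498, 0.2043]
eef_rot: [3.141, 0.004, 2.962]
ft_force: [0.3, 1.1, 0.2]
opening: 0.996
time_s: 14.5
position: [0.4668, 0.081, 0.2203]
eef_rot: [-3.141, -0.0, 2.962]
ft_force: [-0.0, 0.0, -0.8]
opening: 0.997
t 14.5 chute [-287.2  -51.3] z 220.3 rot [-3.1414e+00 -3.0000e-04  2.9615e+00] Fch [-0.06  0.04] -0.75 op 0.997 q [ 0.06 -0.27  2.04 -0.    1.37 -1.33]
```

View pics/s9.png

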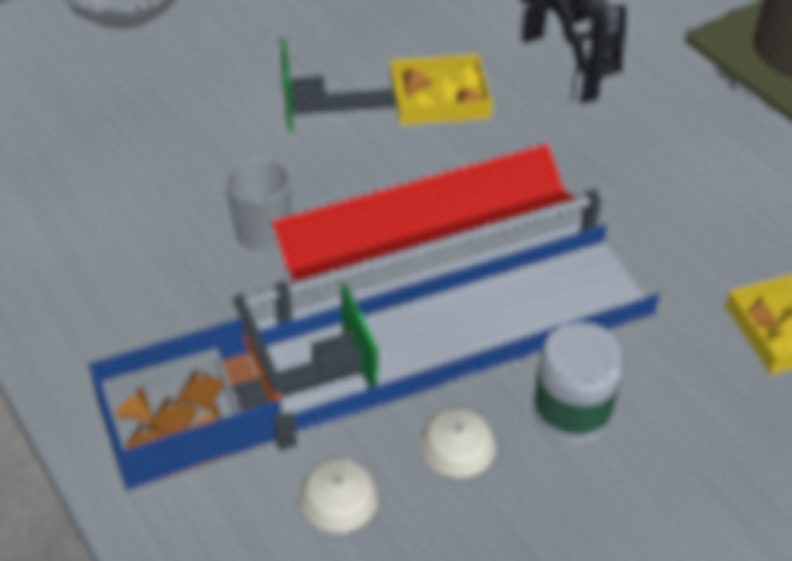

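View pics/t9.png

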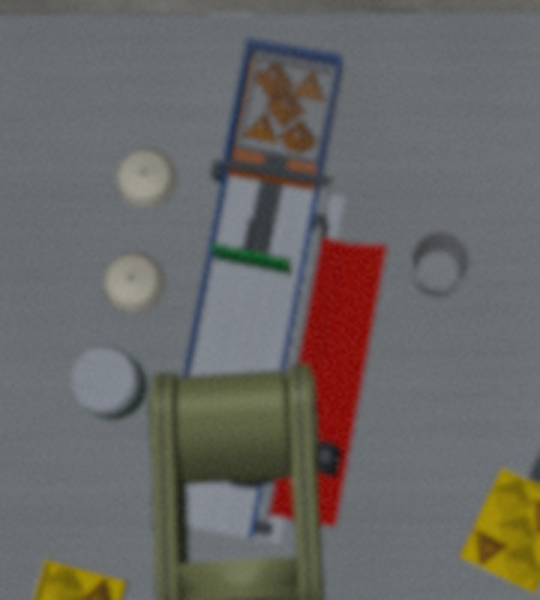

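```bash
python3 -c "
from h import *
o=np.load('pose.npy')[3:5];x,y,a=pose;c=np.array([[np.cos(a),np.sin(a)],[-np.sin(a),np.cos(a)]])
for n,u,v in[('top',214,252),('top',290,270)]:
    w=back(n,np.array((160+u/3-.3,90+v/3-.3))-o,.0685);print(c@(w[:2]-[x,y])*1000)
for u,v in[(344,288),(376,350)]:
    w=back('scene',np.array((160+u/3.3-.35,160+v/3.3-.35))-off,.0685);print(c@(w[:2]-[x,y])*1000)
cv2.imwrite('pics/s10.png',cv2.resize(bot.snapshot('scene')[235:310,180:280],None,fx=8,fy=8,interpolation=2))"
```

```text
[-90.87209135  38.57497521]
[-95.53291304 -39.38432678]
[-86.85559044 -32.85801346]
[-85.954765    41.95177125]
```

View pics/s10.png

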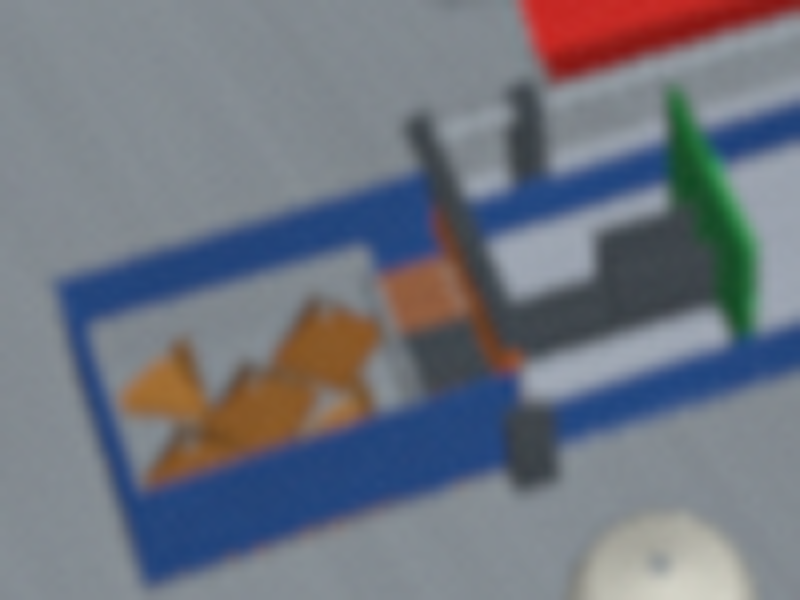

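```bash
python3 -c "
from bench import bot
print(bot.job_done())"
```

```text
the job is handed in; nothing more can be done
None
```

The tray is home against the end stop, the gate has shut behind it, and the job was handed in at about 14.6 s.

**What I did:** With the jaws set across the chute, one fingertip pressed the red bar and lifted the gate to about 0.55–0.6 rad. The other pushed the green plate roughly 170 mm down the chute. I then backed off the plate with the bar still held, let the gate down slowly and lifted clear.

**Checks that agreed:**
- **Tray home:** At the stop, the push force rose from 9 to 22 N and motion ended within about 1.5 mm of where I expected. In the last pictures the pan is flush on the end stop. The plate's rear edge measured x = −86 to −95 mm, average −90, where −90 means fully home.
- **Gate and robot:** The leaf is down and the bar is back up in its shut position. The arm is clear at about 0.22 m height with near-zero force.
- **Other things:** The can, buns and cup look unmoved in the last pictures. So do both yellow look-alike trays, as far as they show.

**Checks that disagreed or fell short:**
- **Plate measurements:** The two cameras differ by about 7 mm on the final plate position. I put this down to blur and calibration error.
- **Sideways force:** While first pressing the bar I saw about 10 N of sideways friction drag. It went away after I shifted the finger 4 mm.
- **Gate angle:** I measured it before the push; after that I only judged it by eye. It looked unchanged and clear of the tray all the way.

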